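Walk the heavy tube block square onto the reader's fence

TASK

The heavy aluminium tube block stands crosswise on the lab bench and must be docked on the low reader. Nudge it round with the fingertips, one corner and then another, until it is nearly square to the reader before it touches it at all, and finish with one of its two long sides pushed flush against the steel fence and its ends level with the fence's ends. Keep the block flat on the bench (do not lift or tip it) and leave the bottle, the tip box and the beaker where they are.

Things in the scene. Friction and masses are not known exactly. Their poses are not given: they have to be found in the camera images.
- block: loose aluminium block, 0.7-1 kg, 100 mm in x, 120 mm in y, top 44 mm up with flat dark well marks; sides begin 4 mm up (four feet, 14 mm wide, at x +-36, y +-46 mm). Origin: centre of underside, z up. The long sides (+x, -x) are alike: either may dock. Friction about 0.6: slides at 4-7 N, stops when the push stops. Starts about 155 mm from the fence, turned 40 to 90 degrees from square, either way.
- fence_face (a point): foot of the middle of the fence's front face, on the bench, z up. Fixed dark steel bar, 120 mm long in y, 36 mm high; its face is the plane x = 0; x points away from the robot (within 12 degrees). The block belongs at -x: docked, its origin is at x = -50 mm, y = 0 here. Behind the bar, at x = 25 to 195, y = +-120 mm, is the grey housing, 41 mm high.
- reader: the fixed grey reader with its steel fence; same origin and axes as fence_face.
- bottle: bystander: small capped bottle, 48 mm across, 85 mm high, loose; origin at the centre of its underside. Stands on the +y side of the block, about 210 to 250 mm from the fence's middle line.
- tipbox: bystander: closed pipette-tip box, 87 x 62 x 55 mm high, blue lid, loose; origin at the centre of its underside. Stands on the -y side, about 210 to 250 mm from the fence's middle line.
- beaker: bystander: small glass beaker, 56 mm across, 65 mm high, loose; origin at the centre of its underside. Stands on the -y side nearer the robot, about 210 to 250 mm from the fence's middle line.
There are look-alikes about, which are no part of the job. Of the things like the block, leave any that is purple; of the rest the smaller one is meant.

How it is judged:
By the outcome, as a careful person would: the job done as asked, in the order asked, and still so for the second after the job is handed in, with the robot touching nothing.
It also fails if it takes over 72 s, if anything falls off the work surface, if the arm or the gripper's body presses on something with over 40 N, if the wrist force passes 120 N, or if a joint passes its speed limit or range.

ROBOT

A 6-joint arm with a two-finger parallel gripper is mounted at the origin on the work surface. World frame = base frame: x ahead of the robot, y to its left, z up, the work surface at z = 0. Lengths are in m, angles in degrees, forces in N, time in s.
With the tool pointing down it reaches from about 0.4 to 0.825 m from the base axis. Payload 7 kg.
Tool frame: the origin (TCP) lies midway between the tips of the shut fingers; the grasp point (between the pads) lies 19 mm behind it; z points along the fingers, y is the line along which they close (so a half turn about z gives the same grasp; the last joint's range is limited). The gripper opens to 88 mm and grips with 3 to 60 N. Pads are 19 mm wide; open, the fingers measure 130 mm over their backs; the gripper's body (78 mm by 193 mm) begins 47 mm behind the grasp point.
Start: joints at [88.986, 20.546, 0.682, 0, -70.136, -16.507], TCP at [0.203, 0.644, 0.189] pointing down, gripper open.
Joint ranges: [-176.03, 176.03], [-82.01, 121.73], [-58.28, 71.71], [-173.87, 95.51], [-174.79, -0.11], [-173.66, 173.66]. Speed limits (degrees/s): [136.94, 136.94, 172.46, 180, 180, 180].

INTERFACE

Orientations are given as [roll, pitch, yaw] about the fixed x, y, z axes, in that order (R = Rz(yaw) Ry(pitch) Rx(roll)).
In Python, from plant import ctrl, viewer, close_job gives the robot as it stands. The module is installed in compiled form; this text tells all that it offers.
- The arm moves only by the tool step_arm, never from a script. Its argument "moves" is a list that holds one entry, the list of rows, each a list of 5 numbers: the shift along the world's x, y, z in cm, then the turn about the world's z in rad, then the finger opening in cm, from 0 to 8.76. In form: [[[tx, ty, tz, twist, grip], ...]]. A call has 1 to 10 rows; each row shifts and turns the commanded pose from where the row before left it; what a row does not reach is not made up. A row lasts 1/10 s, in which the tool goes at most 50 mm and 8.59 degrees, less where a joint would pass 70% of its speed; a pose out of reach is approached as far as the arm can. A call with a gripper value outside its range is refused whole. The fingers move at their own pace and stop on an object; the grip force is fixed at half the most. Time passes only in rows, so rows that do not move let the fingers close. It gives the time, the measured TCP pose, the force, the opening and the grip force at its end, in the units of the state.
- ctrl.get_obs(): the state, without advancing time (a new reading comes with each control period).
- viewer.snapshot(name): name is "scene" or "side" or "wrist"; returns (picture, depth): 400x640x3 uint8, blue, green, red; 400x640 float32, m along the optical axis (not along the pixel's ray), 0 where there is no reading.
- viewer.camera_info(name): a dict with "camera_matrix" (3x3 intrinsics, pixels), "eye" and "orientation" of the camera in the world. Camera axes: x right, y down, z forward; pixel columns grow to the right and rows downward; lengths in m; the calibration is good to about 2 mm. A picture is of the moment at which its call begins: read the wrist's pose just before it. camera_info takes no time and is no camera call; for the wrist camera it gives the pose at the moment of the call.
- close_job(): hands the job in; it is judged then, once.
The state is a dict: "clock": time; "joint_pos": joint angles; "qvel": joint speeds; "tau": joint torques, N m; "tool_pos": TCP position; "orientation": TCP orientation; "force": force on the tool from outside, world axes, zero at the start; "moment": the same for the moment, N m; "opening": finger opening in m; "gripper_force": force on a finger pad.
Only numpy, scipy, OpenCV 4.12 (cv2) and the standard library are available. Lean on these libraries where they do the work, as an engineer would, in place of code of your own. Each camera call takes 0.05 s, during which the arm holds its last target. There are 200 camera calls.

## Working session

There is one attempt and no reset: what is moved stays moved. The work goes in short steps, Python scripts to look and compute and a tool call to move; the robot and the scene stay as the last step left them, time stands still between calls to the robot, and variables do not carry over. Pictures are saved under pics/ and viewed, at most 10 in all, crops included, and the job is handed in when it is done.

Besides the shell and the picture viewer there is one more tool, called after "Emit:" as name(argument=value, ...), one argument or row to a line, values as JSON. step_arm: Moves the arm, as the interface text tells. Its arguments: {"type":"object","properties":{"moves":{"type":"array","items":{"type":"array","items":{"type":"array","items":{"type":"number"}}}}},"required":["moves"]}

```bash
mkdir -p pics; ls; python3 - <<'E'
from plant import ctrl, viewer
import cv2
print(ctrl.get_obs())
for n in ("scene","side"):
    i=viewer.camera_info(n); print(n,i)
    p,d=viewer.snapshot(n); cv2.imwrite(f"pics/{n}0.png",p)
    import numpy as np; np.save(f"{n}0.npy",d)
E
```

```text
pics
{'clock': 0.0, 'joint_pos': array([ 8.89857408e+01,  2.05905013e+01,  6.34485494e-01, -1.88454815e-02,
       -7.01345788e+01, -1.65071172e+01]), 'qvel': array([ 0.0117959 ,  0.08538166, -0.11156478, -0.05076268, -0.099234  ,
       -0.00062721]), 'tau': array([ 3.26777138e-05, -5.82707405e+01,  2.93048108e+01,  6.99691325e+00,
        6.94245362e-03, -1.66459645e-04]), 'tool_pos': array([0.20308818, 0.64316543, 0.18844268]), 'orientation': array([ 1.79908105e+02, -8.75750245e-03, -1.75277874e+01]), 'force': array([ 0.34956445,  0.27882528, -0.03163694]), 'moment': array([-0.03312942,  0.00818828, -0.00955741]), 'gripper_force': 0.0, 'opening': 0.08767536072560402}
scene {'camera_matrix': array([[388.27467736,   0.        , 317.75181758],
       [  0.        , 388.27467736, 194.19302125],
       [  0.        ,   0.        ,   1.        ]]), 'eye': array([ 1.09330694, -0.77457165,  0.85997033]), 'orientation': array([-1.32921418e+02, -1.11402008e-01,  3.71318805e+01])}
side {'camera_matrix': array([[394.23139129,   0.        , 316.48828043],
       [  0.        , 394.23139129, 200.6965776 ],
       [  0.        ,   0.        ,   1.        ]]), 'eye': array([0.42048576, 0.74271148, 0.86835173]), 'orientation': array([-135.66767131,    0.74813436, -171.5343002 ])}
```

View pics/scene0.png

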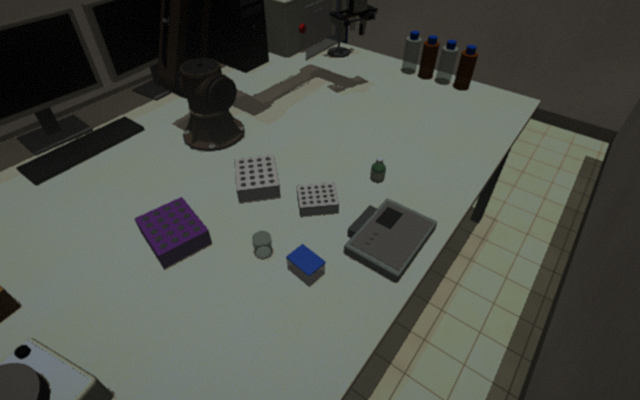

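View pics/side0.png

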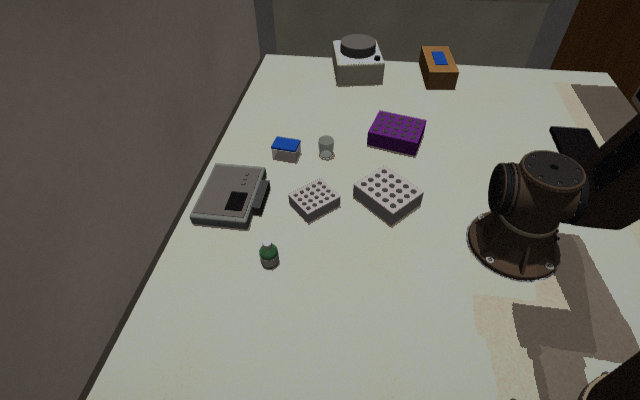

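The scene view shows the small grey block at (317,197), with the larger grey look-alike at (257,177) and the purple one at (172,230). The reader is at (390,235), with its fence bar at about (363,220). The bottle is at (378,170), the tip box at (306,262) and the beaker at (262,244). In the side view the block is at (315,200), the reader at (232,195) with its fence at (261,187), and the bottle at (269,255).

```bash
cat > h.py <<'E'
import numpy as np, cv2
from scipy.spatial.transform import Rotation as Ro
from plant import ctrl, viewer
def cam(n):
    i=viewer.camera_info(n); return i["camera_matrix"],Ro.from_euler("xyz",i["orientation"],degrees=True).as_matrix(),np.array(i["eye"])
def rays(c,uv):
    K,R,e=c; uv=np.atleast_2d(uv).astype(float)
    return np.c_[uv,np.ones(len(uv))]@np.linalg.inv(K).T@R.T
def plane(c,uv,z):
    d=rays(c,uv); return c[2]+d*((z-c[2][2])/d[:,2])[:,None]
def cloud(c,d):
    v,u=np.mgrid[:400,:640]; uv=np.c_[u.ravel(),v.ravel()]
    return (c[2]+rays(c,uv)*d.ravel()[:,None]).reshape(400,640,3)
def rect(P):
    (x,y),(w,h),a=cv2.minAreaRect((P[:,:2]*1000).astype(np.float32)); return [round(float(t),1) for t in (x,y,w,h,a)]
def blobs(n,p,d,lo,hi,box,minpx=40):
    """height band -> blobs; outline cast on the band's median height"""
    c=cam(n); X=cloud(c,d)
    m=((X[...,2]>lo)&(X[...,2]<hi)&(X[...,0]>box[0])&(X[...,0]<box[1])&(X[...,1]>box[2])&(X[...,1]<box[3])&(d>0)).astype(np.uint8)
    k,L,s,_=cv2.connectedComponentsWithStats(m); out=[]
    for i in range(1,k):
        if s[i,4]<minpx: continue
        v,u=np.nonzero(L==i); z=np.median(X[v,u,2]); P=plane(c,np.c_[u,v],z)
        out.append((s[i,4],round(float(z)*1000,1),rect(P),(int(u.mean()),int(v.mean())),p[v,u].mean(0).astype(int).tolist()))
    return out
E
python3 - <<'E'
from h import *
for n in ("scene","side"):
    p=cv2.imread(f"pics/{n}0.png"); d=np.load(n+"0.npy")
    for lo,hi in ((.030,.0385),(.0385,.052),(.05,.095)):
        print(n,lo)
        for b in blobs(n,p,d,lo,hi,(.2,1.1,-.5,.5)): print("  ",b)
E
```

```text
scene 0.03
   (np.int32(87), 33.8, [407.5, -174.4, 132.1, 12.5, 49.8], (257, 193), [43, 45, 43])
   (np.int32(1908), 36.9, [810.6, -74.5, 195.5, 243.4, 0.3], (387, 236), [59, 62, 60])
   (np.int32(64), 34.2, [602.6, -105.0, 100.3, 12.2, 45.3], (320, 207), [40, 41, 40])
   (np.int32(91), 34.9, [409.4, -443.5, 115.0, 11.0, 76.7], (189, 247), [32, 25, 29])
   (np.int32(54), 34.2, [726.3, -313.0, 71.4, 35.9, 47.9], (311, 273), [50, 54, 54])
scene 0.0385
   (np.int32(57), 46.1, [650.9, 135.7, 47.4, 39.7, 16.3], (377, 171), [39, 47, 39])
   (np.int32(884), 43.2, [564.7, -78.4, 119.7, 104.8, 44.4], (316, 195), [94, 96, 96])
   (np.int32(141), 44.9, [407.0, -172.9, 130.9, 20.2, 48.1], (257, 190), [41, 43, 42])
   (np.int32(2051), 39.8, [822.4, -70.9, 229.1, 160.6, 90.0], (391, 234), [54, 57, 58])
   (np.int32(150), 45.0, [408.4, -443.3, 116.0, 17.7, 77.9], (188, 244), [32, 25, 28])
   (np.int32(63), 45.6, [545.4, -308.9, 45.0, 24.7, 51.3], (260, 236), [73, 81, 74])
   (np.int32(56), 46.2, [574.0, -330.7, 50.5, 27.2, 53.7], (261, 247), [70, 77, 70])
   (np.int32(104), 44.5, [703.9, -320.6, 10
[... 1385 characters left out ...]
(1033), 45.9, [560.2, -69.0, 124.6, 104.4, 44.3], (313, 196), [126, 129, 135])
   (np.int32(222), 45.0, [349.4, -69.9, 105.0, 203.6, 86.7], (385, 203), [48, 49, 52])
   (np.int32(74), 46.1, [640.9, 162.3, 47.9, 32.6, 23.7], (268, 257), [46, 59, 49])
side 0.05
   (np.int32(1333), 65.5, [322.9, -421.6, 165.4, 173.6, 76.2], (397, 128), [90, 40, 78])
   (np.int32(142), 60.9, [558.1, -315.4, 50.8, 71.5, 7.4], (325, 141), [100, 108, 104])
   (np.int32(322), 56.4, [690.9, -292.0, 68.9, 87.4, 83.6], (285, 143), [136, 67, 30])
   (np.int32(1839), 60.6, [346.9, -112.8, 141.3, 164.8, 48.1], (388, 189), [126, 129, 134])
   (np.int32(255), 62.4, [642.8, 151.4, 60.4, 45.1, 89.0], (267, 249), [74, 92, 73])
```

Emit:
step_arm(
  moves=[
    [[2,-3.5,0.5,0.015,0],[2,-3.5,0.5,0.015,0],[2,-3.5,0.5,0.015,0],[2,-3.5,0.5,0.015,0],[2,-3.5,0.5,0.015,0],[2,-3.5,0.5,0.015,0],[2,-3.5,0.5,0.015,0],[2,-3.5,0.5,0.015,0],[2,-3.5,0.5,0.015,0],[2,-3.5,0.5,0.015,0]],
  ],
)

```text
clock: 1.1
tool_pos: [0.4035, 0.292, 0.2394]
orientation: [180.0, 0.0, -8.9]
force: [0.1, -0.3, 1.1]
opening: 0.0131
gripper_force: 0.0
```

Emit:
step_arm(
  moves=[
    [[2,-3.5,0.5,0.015,0],[2,-3.5,0.5,0.015,0],[2,-3.5,0.5,0.015,0],[2,-3.5,0.5,0.015,0],[2,-3.5,0.5,0.015,0],[2,-3.5,0.5,0.015,0],[2,-3.5,0.5,0.015,0],[2,-3.5,0.5,0.015,0],[2,-3.5,0.5,0.015,0],[0,0,0,0.006,0]],
  ],
)

```text
clock: 2.1
tool_pos: [0.5847, -0.025, 0.2838]
orientation: [179.9, 0.0, -1.0]
force: [0.0, -0.1, -0.2]
opening: 0.0003
gripper_force: 0.0
```

```bash
python3 - <<'E'
from h import *
o=ctrl.get_obs(); print(o["clock"],o["tool_pos"],o["orientation"],o["joint_pos"].round(1))
p,d=viewer.snapshot("wrist"); c=cam("wrist"); print(c)
cv2.imwrite("pics/w1.png",p); np.save("w1.npy",d)
for lo,hi in ((.030,.0385),(.0385,.052),(.05,.095)):
    for b in blobs("wrist",p,d,lo,hi,(.2,1.1,-.5,.5),200): print(lo,b)
E
```

```text
2.1 [ 0.58466296 -0.02495595  0.28381515] [ 1.79934978e+02  4.89124733e-02 -1.03656862e+00] [ 16.7   9.5  -2.1   0.  -78.5  72.2]
(array([[290.77581662,   0.        , 317.81561306],
       [  0.        , 290.77581662, 205.79444766],
       [  0.        ,   0.        ,   1.        ]]), array([[-1.73813931e-02, -9.68246980e-01, -2.49390605e-01],
       [-9.99848928e-01,  1.68555235e-02,  4.24417560e-03],
       [ 9.41989906e-05,  2.49426699e-01, -9.68393677e-01]]), array([ 0.65099946, -0.02510079,  0.47922482]))
0.03 (np.int32(3943), 36.7, [764.1, -64.7, 238.6, 109.4, 89.0], (345, 61), [138, 142, 139])
0.0385 (np.int32(8723), 40.1, [777.6, -64.7, 230.0, 80.0, 89.0], (342, 28), [124, 127, 131])
0.0385 (np.int32(301), 43.8, [696.8, -265.4, 9.4, 86.8, 83.5], (487, 93), [111, 106, 106])
0.0385 (np.int32(4753), 44.0, [562.1, -70.7, 119.7, 99.5, 44.4], (348, 186), [164, 166, 166])
0.0385 (np.int32(233), 45.4, [554.3, -330.6, 27.9, 48.0, 73.9], (520, 193), [156, 164, 157])
0.0385 (np.int32(240), 45.5, [375.6, -371.0, 15.3, 62.3, 76.6], (526, 296), [57, 42, 52])
0.05 (np.int32(3057), 54.7, [692.4, -291.5, 63.8, 86.5, 83.3], (511, 95), [202, 110, 68])
0.05 (np.int32(886), 61.8, [647.3, 148.3, 45.2, 45.2, 46.7], (193, 135), [137, 153, 133])
0.05 (np.int32(685), 60.5, [557.8, -314.8, 62.7, 55.5, 89.0], (517, 192), [168, 176, 170])
0.05 (np.int32(485), 61.5, [385.8, -370.8, 31.5, 56.2, 89.0], (536, 297), [105, 54, 89])
```

View pics/w1.png

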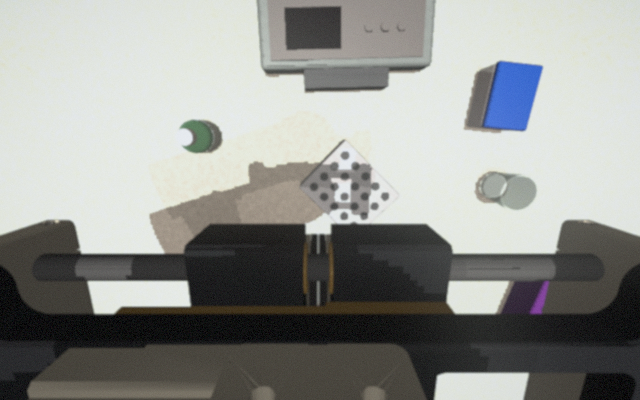

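The wrist view shows the block at (350,185) as a diamond, the fence bar at u 305–388, v 67–90 and the housing above it. The bottle is at (196,136), the tip box at (513,96) and the beaker at (515,190). Next I'll fit the fence.

```bash
cat >> h.py <<'E'
def fence(p,d):
    c=cam("wrist"); X=cloud(c,d)
    m=(X[...,2]>.031)&(X[...,2]<.0385)&(X[...,1]>-.135)&(X[...,1]<.01)&(d>0)&(X[...,0]>.6)&(X[...,0]<.74)
    return c,X,m
E
python3 - <<'E'
from h import *
p=cv2.imread("pics/w1.png"); d=np.load("w1.npy"); c=cam("wrist"); X=cloud(c,d)
for u in (300,305,310,345,383,388,393):
    print(u,[(v,*(X[v,u]*1000).astype(int),int(p[v,u].mean())) for v in range(62,94,2)])
for v in (72,76): print(v,[(u,*(X[v,u]*1000).astype(int)) for u in (*range(300,310),*range(383,394))])
E
```

```text
300 [(62, np.int64(744), np.int64(-2), np.int64(38), 184), (64, np.int64(741), np.int64(-1), np.int64(39), 178), (66, np.int64(739), np.int64(-1), np.int64(36), 158), (68, np.int64(736), np.int64(-1), np.int64(35), 118), (70, np.int64(735), np.int64(-1), np.int64(27), 83), (72, np.int64(735), np.int64(0), np.int64(13), 87), (74, np.int64(735), np.int64(0), np.int64(0), 168), (76, np.int64(732), np.int64(0), np.int64(2), 226), (78, np.int64(729), np.int64(0), np.int64(0), 228), (80, np.int64(726), np.int64(0), np.int64(1), 227), (82, np.int64(724), np.int64(0), np.int64(0), 226), (84, np.int64(721), np.int64(0), np.int64(0), 230), (86, np.int64(718), np.int64(1), np.int64(0), 230), (88, np.int64(715), np.int64(1), np.int64(0), 231), (90, np.int64(712), np.int64(1), np.int64(0), 228), (92, np.int64(709), np.int64(1), np.int64(1), 226)]
305 [(62, np.int64(744), np.int64(-8), np.int64(37), 180), (64, np.int64(741), np.int64(-8), np.int64(37), 175), (66, np.int64(739), np.int64(-8), np.int64(36), 154), (68, np.int64(736), np.int64(-8), np.int64(36), 112), (70, np.int64(734), np.int64(-8),
[... 6503 characters left out ...]
), np.int64(-11), np.int64(36)), (308, np.int64(726), np.int64(-12), np.int64(35)), (309, np.int64(726), np.int64(-13), np.int64(35)), (383, np.int64(724), np.int64(-118), np.int64(34)), (384, np.int64(724), np.int64(-120), np.int64(34)), (385, np.int64(724), np.int64(-121), np.int64(35)), (386, np.int64(724), np.int64(-122), np.int64(36)), (387, np.int64(724), np.int64(-124), np.int64(35)), (388, np.int64(730), np.int64(-133), np.int64(0)), (389, np.int64(730), np.int64(-135), np.int64(0)), (390, np.int64(730), np.int64(-136), np.int64(0)), (391, np.int64(730), np.int64(-138), np.int64(0)), (392, np.int64(730), np.int64(-139), np.int64(0)), (393, np.int64(730), np.int64(-141), np.int64(0))]
```

Emit:
step_arm(
  moves=[
    [[-1.1,-2.4,-3.7,0.003,0],[-1.1,-2.4,-3.7,0.003,0],[-1.1,-2.4,-3.7,0.003,0],[-1.1,-2.4,-3.7,0.003,0],[-1.1,-2.4,-3.7,0.003,0],[-1.1,-2.4,-3.7,0,0],[0,0,-2.3,0,0],[0,0,-2.2,0,0],[0,0,0,0,0]],
  ],
)

```text
clock: 3.05
tool_pos: [0.5144, -0.1648, 0.0146]
orientation: [-180.0, 0.3, -0.0]
force: [-1.6, -0.5, -1.1]
opening: 0.0003
gripper_force: 0.0
```

```bash
cat >> h.py <<'E'
F=None
def fitfence(p,d):
    X=cloud(cam("wrist"),d); m=(X[...,2]>.004)&(X[...,2]<.030)&(X[...,1]>-.118)&(X[...,1]<-.012)&(X[...,0]>.69)&(X[...,0]<.73)&(d>0)
    P=X[m]; k=np.polyfit(P[:,1],P[:,0],1); r=P[:,0]-np.polyval(k,P[:,1]); return k,r.std(),m.sum()
E
python3 - <<'E'
from h import *
# wrist camera pose of w1 picture
import h
R=np.array([[-1.73813931e-02,-9.68246980e-01,-2.49390605e-01],[-9.99848928e-01,1.68555235e-02,4.24417560e-03],[9.41989906e-05,2.49426699e-01,-9.68393677e-01]])
K=np.array([[290.77581662,0,317.81561306],[0,290.77581662,205.79444766],[0,0,1]])
h.cam=lambda n:(K,R,np.array([0.65099946,-0.02510079,0.47922482]))
d=np.load("w1.npy"); k,s,n=h.fitfence(None,d); print(k,s,n,"yaw",-np.degrees(np.arctan(k[0])),"x mid",np.polyval(k,-.0655))
X=h.cloud(h.cam(0),d)
# housing front edge: max-height edge fit
rows=[]
for u in range(270,430,4):
    if 296<u<400: continue
    v=np.nonzero((X[:150,u,2]>.01)&(X[:150,u,2]<.03))[0]
    rows+= [X[t,u] for t in v]
P=np.array(rows); k2=np.polyfit(P[:,1],P[:,0],1); print("housing",k2,-np.degrees(np.arctan(k2[0])),len(P))
E
```

```text
[-0.00525942  0.71086281] 0.00011301222883315783 173 yaw 0.30133961994341546 x mid 0.7112072984116738
housing [-0.00617628  0.73578386] 0.3538703550297451 33
```

Emit:
step_arm(
  moves=[
    [[0.3,0.3,0,0,0],[0.3,0.3,0,0,0],[0.3,0.3,0,0,0],[0.3,0.3,0,0,0],[0.3,0.3,0,0,0],[0.3,0.3,0,0,0]],
  ],
)

```text
clock: 3.65
tool_pos: [0.5357, -0.147, 0.0177]
orientation: [-180.0, -0.0, 0.0]
force: [0.4, 0.3, 0.3]
opening: 0.0007
gripper_force: 0.0
```

Emit:
step_arm(
  moves=[
    [[0.3,0.3,0,0,0],[0.3,0.3,0,0,0],[0.3,0.3,0,0,0],[0.3,0.3,0,0,0]],
  ],
)

```text
clock: 4.05
tool_pos: [0.5475, -0.1351, 0.0173]
orientation: [180.0, 0.0, 0.0]
force: [-0.2, 0.0, -0.4]
opening: 0.0002
gripper_force: 0.0
```

```bash
cat >> h.py <<'E'
FX,FY,FT=.7112,-.0655,.3
def where(save=None,name="wrist"):
    """block top in a picture -> pose, fence frame"""
    o=ctrl.get_obs(); c=cam(name); p,d=viewer.snapshot(name)
    if save: cv2.imwrite(f"pics/{save}.png",p); np.save(save+".npy",d)
    X=cloud(c,d); hsv=cv2.cvtColor(p,cv2.COLOR_BGR2HSV)
    m=((X[...,2]>.040)&(X[...,2]<.050)&(X[...,0]>.46)&(X[...,0]<.74)&(abs(X[...,1]+.07)<.14)&(d>0)).astype(np.uint8)
    k,L,s,_=cv2.connectedComponentsWithStats(m); i=1+np.argmax(s[1:,4]); v,u=np.nonzero(L==i)
    P=plane(c,np.c_[u,v],.044); r=rect(P)
    print(name,"t",round(o["clock"],2),"tcp",(o["tool_pos"]*1000).round(1),"F",o["force"].round(1),"px",s[i,4],"rect",r)
E
python3 - <<'E'
from h import *
where(); where(None,"side"); where(None,"scene")
E
```

```text
wrist t 4.05 tcp [ 547.5 -135.1   17.3] F [-0.2  0.  -0.4] px 20272 rect [562.8, -73.4, 118.0, 100.2, 44.4]
side t 4.1 tcp [ 548.  -134.8   17.3] F [0.2 0.3 0.2] px 976 rect [560.0, -71.3, 123.3, 105.2, 44.5]
scene t 4.15 tcp [ 547.7 -135.    17.3] F [-0.7 -1.  -0.2] px 663 rect [564.6, -78.7, 118.9, 103.0, 44.9]
```

```bash
python3 - <<'E'
from h import *
where("w2")
E
```

```text
wrist t 4.2 tcp [ 547.3 -135.2   17.3] F [-0.2 -1.4 -0.2] px 20309 rect [562.8, -73.5, 118.1, 100.3, 44.4]
```

View pics/w2.png

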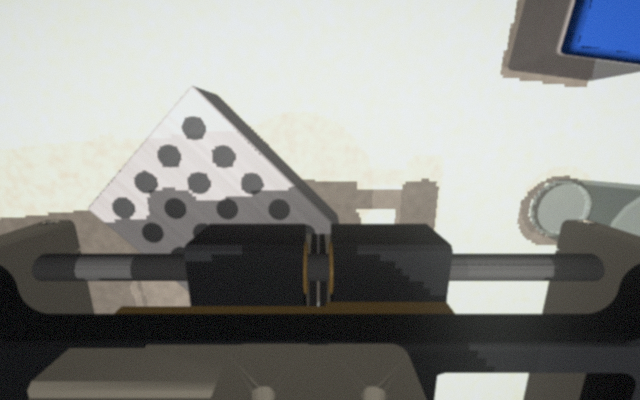

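The picture shows the block's far corner at (193,86), left corner at (90,205) and right corner at (338,220). The shut fingers are around (318,260), apparently just short of or at the end face.

```bash
python3 - <<'E'
from h import *
c=cam("wrist"); K,R,e=c
print((plane(c,[[193,86],[90,205],[338,220]],.044)*1000).round(1))
def proj(P): q=K@(R.T@(np.array(P)-e)); return (q[:2]/q[2]).round(1)
o=ctrl.get_obs()["tool_pos"]; print(o,"tip",proj(o),"20mm up",proj(o+[0,0,.02]),"40up",proj(o+[0,0,.04]))
d=np.load("w2.npy"); X=cloud(c,d)
for v in range(200,262,6): print(v,(X[v,[290,318,350]]*1000).round().astype(int).tolist())
E
```

```text
[[ 638.   -68.    44. ]
 [ 571.3    0.9   44. ]
 [ 562.  -148.1   44. ]]
[ 0.54717152 -0.13525887  0.01726787] tip [317.  228.8] 20mm up [316.9 239. ] 40up [316.8 251.4]
200 [[575, -119, 45], [569, -136, 21], [564, -160, 1]]
206 [[571, -119, 44], [569, -136, 38], [560, -160, 0]]
212 [[567, -119, 44], [567, -136, 44], [555, -160, 0]]
218 [[563, -119, 44], [563, -136, 44], [550, -160, 1]]
224 [[586, -127, 127], [560, -136, 44], [586, -146, 127]]
230 [[586, -128, 132], [556, -136, 44], [586, -145, 133]]
236 [[586, -128, 138], [552, -136, 46], [586, -145, 138]]
242 [[586, -129, 142], [548, -136, 45], [586, -144, 141]]
248 [[585, -129, 144], [544, -136, 44], [585, -144, 144]]
254 [[584, -129, 145], [579, -136, 134], [584, -144, 144]]
260 [[583, -129, 145], [579, -136, 138], [582, -144, 144]]
```

```bash
python3 - <<'E'
from h import *
ims=[]
for n,(x,y) in (("side",(250,120)),("scene",(250,120))):
    p,d=viewer.snapshot(n); K,R,e=cam(n); 
    q=K@(R.T@(ctrl.get_obs()["tool_pos"]-e)); q=q[:2]/q[2]; print(n,q)
    np.save(n+"3.npy",d); x,y=int(q[0])-50,int(q[1])-55
    ims.append(cv2.convertScaleAbs(cv2.resize(p[y:y+110,x:x+100],None,fx=4,fy=4),alpha=1.5))
cv2.imwrite("pics/z3.png",np.hstack(ims))
E
```

```text
side [321.36628869 187.90054045]
scene [300.98993064 209.03395027]
```

View pics/z3.png

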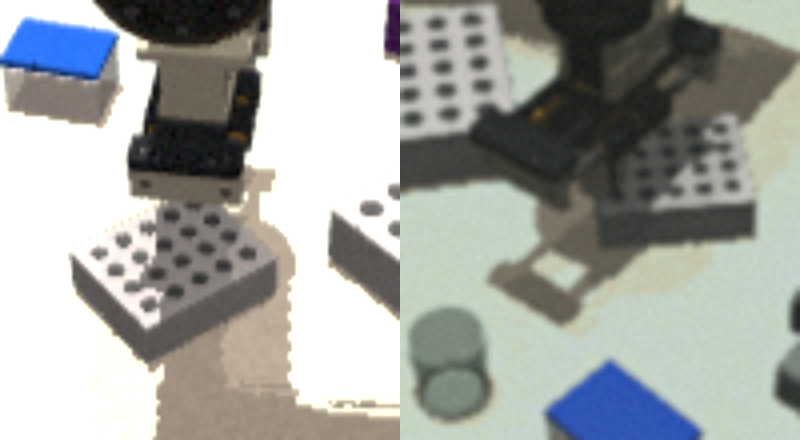

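The side and scene crops show the thin fingertip right at the block's right-hand end face, at crop (612,190) in the scene half. It looks barely in contact, so I'll push on a little.

Emit:
step_arm(
  moves=[
    [[0.3,0.3,0,0,0],[0.3,0.3,0,0,0],[0.3,0.3,0,0,0],[0.3,0.3,0,0,0]],
  ],
)

```text
clock: 4.75
tool_pos: [0.5596, -0.123, 0.0174]
orientation: [180.0, -0.0, 0.0]
force: [0.3, -0.1, -1.1]
opening: 0.0004
gripper_force: 0.0
```

```bash
python3 - <<'E'
from h import *
where("w4"); where(None,"side"); where(None,"scene")
d=np.load("w4.npy"); X=cloud(cam("wrist"),d)
for v in range(212,300,6): print(v,(X[v,[310,314,318,322]]*1000).round().astype(int).tolist())
E
```

```text
wrist t 4.75 tcp [ 559.6 -123.    17.4] F [ 0.3 -0.1 -1.1] px 15138 rect [569.0, -67.4, 101.0, 100.2, 44.4]
side t 4.8 tcp [ 560.1 -122.7   17.4] F [ 0.9  0.4 -0.6] px 927 rect [560.1, -72.7, 122.3, 102.8, 43.8]
scene t 4.85 tcp [ 559.8 -122.9   17.4] F [-0.   0.3 -0. ] px 569 rect [564.5, -77.9, 118.8, 102.6, 44.2]
212 [[579, -119, 44], [579, -121, 44], [579, -124, 44], [579, -126, 44]]
218 [[575, -119, 43], [576, -121, 44], [576, -124, 45], [576, -126, 45]]
224 [[572, -119, 45], [572, -121, 45], [572, -124, 44], [572, -126, 46]]
230 [[568, -119, 45], [568, -121, 44], [568, -124, 45], [568, -126, 44]]
236 [[571, -119, 64], [570, -121, 60], [564, -124, 44], [570, -126, 60]]
242 [[569, -119, 67], [569, -122, 68], [560, -124, 44], [570, -126, 69]]
248 [[570, -120, 78], [570, -122, 77], [556, -124, 45], [570, -126, 77]]
254 [[592, -121, 135], [592, -122, 134], [592, -124, 134], [592, -125, 135]]
260 [[591, -121, 137], [591, -123, 137], [591, -124, 137], [592, -125, 138]]
266 [[590, -121, 138], [590, -123, 138], [590, -124, 139], [589, -125, 137]]
272 [[588, -121, 138], [588, -123, 139], [588, -124, 138], [589, -125, 139]]
278 [[586, -121, 139], [586, -123, 138], [586, -124, 138], [585, -125, 137]]
284 [[564, -120, 102], [563, -122, 101], [563, -124, 101], [564, -125, 102]]
290 [[560, -120, 101], [560, -122, 101], [560, -124, 100], [560, -125, 101]]
296 [[557, -120, 100], [557, -122, 101], [558, -124, 102], [558, -125, 101]]
```

```bash
python3 - <<'E'
from h import *
for n in ("side","scene"):
    p,d=viewer.snapshot(n); c=cam(n); X=cloud(c,d); K,R,e=c
    q=K@(R.T@(np.array([.5600,-.1228,.0174])-e)); q=(q[:2]/q[2]).round().astype(int); print(n,q)
    if n=="scene":
        for v in range(q[1]-34,q[1]+8,3): print(v,[(u,*(X[v,u]*1000).round().astype(int).tolist()) for u in range(q[0]-6,q[0]+8,3)])
    m=(abs(X[...,0]-.56)<.03)&(abs(X[...,1]+.123)<.04)&(X[...,2]>.049)&(d>0)
    P=X[m]*1000; print(m.sum(), [ (z,(P[(P[:,2]>z)&(P[:,2]<z+8)]).mean(0).round().tolist(),((P[:,2]>z)&(P[:,2]<z+8)).sum()) for z in range(48,110,8)])
E
```

```text
side [317 190]
540 [(48, [559.0, -99.0, 50.0], np.int64(3)), (56, [nan, nan, nan], np.int64(0)), (64, [nan, nan, nan], np.int64(0)), (72, [nan, nan, nan], np.int64(0)), (80, [nan, nan, nan], np.int64(0)), (88, [nan, nan, nan], np.int64(0)), (96, [nan, nan, nan], np.int64(0)), (104, [nan, nan, nan], np.int64(0))]
scene [307 209]
175 [(301, 554, -138, 159), (304, 565, -138, 164), (307, 581, -145, 177), (310, 586, -138, 175), (313, 585, -123, 165)]
178 [(301, 562, -148, 159), (304, 573, -148, 164), (307, 580, -144, 165), (310, 586, -138, 164), (313, 584, -122, 152)]
181 [(301, 557, -143, 141), (304, 580, -157, 164), (307, 585, -149, 160), (310, 586, -138, 153), (313, 584, -122, 141)]
184 [(301, 581, -171, 162), (304, 587, -166, 163), (307, 582, -146, 145), (310, 589, -141, 146), (313, 593, -134, 143)]
187 [(301, 585, -177, 158), (304, 584, -162, 146), (307, 587, -153, 142), (310, 594, -148, 143), (313, 599, -141, 140)]
190 [(301, 570, -159, 125), (304, 584, -163, 137), (307, 594, -162, 141), (310, 599, -154, 138), (313, 598, -140, 128)]
193 [(301, 584, -176, 135), (304, 590, -171, 134),
[... 585 characters left out ...]
571, -136, 37), (310, 578, -130, 36), (313, 584, -123, 34)]
211 [(301, 559, -150, 28), (304, 566, -144, 27), (307, 572, -137, 25), (310, 576, -128, 21), (313, 585, -125, 24)]
214 [(301, 558, -149, 14), (304, 565, -143, 13), (307, 571, -137, 12), (310, 579, -132, 12), (313, 584, -124, 9)]
1254 [(48, [562.0, -131.0, 55.0], np.int64(2)), (56, [565.0, -131.0, 60.0], np.int64(17)), (64, [567.0, -132.0, 68.0], np.int64(25)), (72, [568.0, -131.0, 76.0], np.int64(28)), (80, [569.0, -134.0, 84.0], np.int64(12)), (88, [570.0, -142.0, 92.0], np.int64(8)), (96, [571.0, -143.0, 98.0], np.int64(3)), (104, [nan, nan, nan], np.int64(0))]<stdin>:8: RuntimeWarning: Mean of empty slice.
  ret = um.true_divide(
```

The fingertips are about 35 mm higher than the reported TCP: all three cameras put them near z = 52–55 mm, passing over the block. I'll back off and descend carefully, watching the force.

Emit:
step_arm(
  moves=[
    [[-1.5,-1.5,0,0,0],[-1.5,-1.5,0,0,0],[-1.5,-1.5,0,0,0],[0,0,-1.0,0,0],[0,0,-0.5,0,0],[0,0,0,0,0]],
  ],
)

```text
clock: 5.6
tool_pos: [0.5135, -0.1687, 0.0016]
orientation: [180.0, 0.1, -0.0]
force: [-0.3, 0.1, 0.2]
opening: 0.0006
gripper_force: 0.0
```

```bash
cat > tip.py <<'E'
from h import *
o=ctrl.get_obs(); t=o["tool_pos"]; print(o["clock"],(t*1000).round(1),o["force"].round(1))
p,d=viewer.snapshot("scene"); c=cam("scene"); X=cloud(c,d)
m=(abs(X[...,0]-t[0])<.03)&(abs(X[...,1]-t[1])<.035)&(X[...,2]>.006)&(X[...,2]<.09)&(d>0)
P=X[m]*1000
for z in range(4,90,8):
    Q=P[(P[:,2]>z)&(P[:,2]<=z+8)]
    if len(Q): print(z,len(Q),Q.min(0).round(),Q.max(0).round())
E
python3 tip.py
```

```text
5.6 [ 513.5 -168.7    1.6] [-0.3  0.1  0.2]
36 10 [ 506. -188.   40.] [ 539. -134.   44.]
44 21 [ 505. -189.   44.] [ 543. -134.   52.]
52 26 [ 506. -188.   52.] [ 528. -158.   60.]
60 17 [ 513. -190.   62.] [ 526. -157.   68.]
68 10 [ 515. -191.   68.] [ 527. -177.   74.]
76 9 [ 504. -194.   77.] [ 527. -185.   83.]
84 1 [ 528. -191.   87.] [ 528. -191.   87.]
```

Emit:
step_arm(
  moves=[
    [[0,0,-1.0,0,0],[0,0,-0.8,0,0],[0,0,-0.4,0,0],[0,0,0,0,0]],
  ],
)

```text
clock: 6.05
tool_pos: [0.5135, -0.1682, -0.0207]
orientation: [180.0, 0.1, 0.0]
force: [-0.5, 0.7, -0.0]
opening: -0.0
gripper_force: 0.0
```

```bash
python3 tip.py
```

```text
6.05 [ 513.5 -168.2  -20.7] [-0.5  0.7 -0. ]
12 4 [ 509. -186.   17.] [ 524. -174.   20.]
20 25 [ 503. -187.   20.] [ 527. -155.   28.]
28 22 [ 505. -189.   28.] [ 527. -157.   36.]
36 25 [ 510. -189.   36.] [ 540. -135.   44.]
44 10 [ 516. -189.   45.] [ 527. -155.   50.]
52 7 [ 506. -191.   52.] [ 527. -181.   60.]
60 3 [ 523. -192.   61.] [ 527. -191.   65.]
76 1 [ 492. -203.   83.] [ 492. -203.   83.]
84 1 [ 504. -203.   86.] [ 504. -203.   86.]
```

Emit:
step_arm(
  moves=[
    [[0.6,-0.6,-0.4,0,0],[0.5,0.5,0,0,0],[0.5,0.5,0,0,0],[0.4,0.4,0,0,0],[0.3,0.3,0,0,0],[0.3,0.3,0,0,0]],
  ],
)

```text
clock: 6.7
tool_pos: [0.5397, -0.1544, -0.0237]
orientation: [180.0, 0.1, 0.0]
force: [-2.3, -5.1, 1.9]
opening: 0.0005
gripper_force: 2.3
```

Emit:
step_arm(
  moves=[
    [[0.3,0.3,0,0,0],[0.3,0.3,0,0,0],[0.3,0.3,0,0,0],[0.3,0.3,0,0,0]],
  ],
)

```text
clock: 7.1
tool_pos: [0.5524, -0.1422, -0.0237]
orientation: [180.0, 0.0, 0.0]
force: [-2.2, -4.2, 0.5]
opening: 0.0005
gripper_force: 2.1
```

```bash
python3 - <<'E'
from h import *
where("w5"); where(None,"side")
E
```

```text
wrist t 7.1 tcp [ 552.4 -142.2  -23.7] F [-2.2 -4.2  0.5] px 28059 rect [579.6, -56.0, 110.3, 87.4, 51.3]
side t 7.15 tcp [ 553.1 -141.7  -23.6] F [-1.  -2.1  0.2] px 921 rect [569.8, -52.8, 122.5, 103.5, 51.9]
```

Emit:
step_arm(
  moves=[
    [[-2,-2,2,0,0],[-1,-1,4,0,0],[-1,3.5,0,0,0],[-1,3.5,0,0,0],[-1,3.5,0,0,0],[-0.9,3.5,0,0,0],[0,0,-3,0,0],[0,0,-3,0,0],[0,0,0,0,0]],
  ],
)

```text
clock: 8.1
tool_pos: [0.4811, -0.032, -0.0261]
orientation: [180.0, 0.3, 0.0]
force: [-0.5, 0.0, -0.3]
opening: 0.0006
gripper_force: 0.0
```

```bash
python3 - <<'E'
from h import *
where("w6"); where(None,"side"); where(None,"scene")
E
```

```text
wrist t 8.1 tcp [481.1 -32.  -26.1] F [-0.5  0.  -0.3] px 57792 rect [570.8, -53.5, 118.7, 99.1, 51.6]
side t 8.15 tcp [482.3 -32.2 -24.5] F [-0.1 -0.1  0.6] px 918 rect [569.5, -52.5, 123.3, 104.3, 51.7]
scene t 8.2 tcp [483.5 -32.1 -23.4] F [ 0.5 -0.4  0.2] px 840 rect [573.7, -59.2, 120.0, 102.5, 51.5]
```

Emit:
step_arm(
  moves=[
    [[0.6,-0.45,0,0,0],[0.5,-0.4,0,0,0],[0.5,-0.4,0,0,0],[0.5,-0.35,0,0,0],[0.5,-0.3,0,0,0],[0.5,-0.25,0,0,0],[0.5,-0.2,0,0,0],[0,0,0,0,0]],
  ],
)

```text
clock: 9.05
tool_pos: [0.5188, -0.0569, -0.0235]
orientation: [180.0, 0.1, -0.1]
force: [-3.6, -0.2, 0.5]
opening: 0.0009
gripper_force: 1.2
```

```bash
python3 - <<'E'
from h import *
where("w7"); where(None,"side"); where(None,"scene")
E
```

```text
wrist t 9.05 tcp [518.8 -56.9 -23.5] F [-3.6 -0.2  0.5] px 59453 rect [594.2, -59.9, 118.7, 98.8, 62.3]
side t 9.1 tcp [519.  -56.6 -23.5] F [-3.5 -0.4  0.3] px 780 rect [593.6, -58.6, 125.3, 102.1, 62.2]
scene t 9.15 tcp [519.1 -56.4 -23.5] F [-2.5 -0.6  0.4] px 886 rect [592.5, -62.9, 121.6, 112.4, 60.6]
```

Emit:
step_arm(
  moves=[
    [[0.2,-0.3,0,0,0],[0.25,-0.3,0,0,0],[0.25,-0.3,0,0,0],[0.25,-0.3,0,0,0],[0.25,-0.3,0,0,0],[0,0,0,0,0]],
  ],
)

```text
clock: 9.8
tool_pos: [0.5318, -0.0712, -0.0236]
orientation: [180.0, -0.0, -0.0]
force: [-2.8, -0.7, -0.2]
opening: 0.0005
gripper_force: 0.7
```

```bash
python3 - <<'E'
from h import *
where("w8"); where(None,"side")
E
```

```text
wrist t 9.8 tcp [531.8 -71.2 -23.6] F [-2.8 -0.7 -0.2] px 60853 rect [604.1, -65.4, 118.7, 98.8, 71.1]
side t 9.85 tcp [531.8 -71.2 -23.6] F [-0.3 -1.4  0.5] px 752 rect [602.8, -64.2, 125.5, 102.4, 71.7]
```

Emit:
step_arm(
  moves=[
    [[-2,0,2,0,0],[0,0,4,0,0],[3.1,-3.3,0,0,0],[3.1,-3.3,0,0,0],[3.1,-3.3,0,0,0],[0,0,-3,0,0],[0,0,-3,0,0],[0,0,0,0,0]],
  ],
)

```text
clock: 10.7
tool_pos: [0.6016, -0.1702, -0.0275]
orientation: [-180.0, 0.3, -0.1]
force: [-0.8, 0.4, -0.4]
opening: 0.0004
gripper_force: 0.0
```

Emit:
step_arm(
  moves=[
    [[0.4,0.6,0,0,0],[0.4,0.5,0,0,0],[0.3,0.3,0,0,0],[0.3,0.3,0,0,0],[0.3,0.3,0,0,0],[0,0,0,0,0]],
  ],
)

```text
clock: 11.3
tool_pos: [0.6222, -0.1499, -0.0224]
orientation: [180.0, -0.1, 0.1]
force: [-0.2, -3.9, 3.4]
opening: 0.0005
gripper_force: 1.9
```

```bash
python3 - <<'E'
from h import *
where("w9"); where(None,"side"); where(None,"scene")
E
```

```text
wrist t 11.3 tcp [ 622.2 -149.9  -22.4] F [-0.2 -3.9  3.4] px 8133 rect [644.4, -56.1, 84.3, 32.6, 73.9]
side t 11.35 tcp [ 622.1 -149.9  -22.6] F [-0.5 -2.4  3.7] px 909 rect [604.2, -61.8, 123.9, 101.9, 74.3]
scene t 11.4 tcp [ 622.  -149.9  -22.8] F [-0.4 -2.4  3.4] px 200 rect [641.9, -71.7, 112.6, 38.8, 78.4]
```

Emit:
step_arm(
  moves=[
    [[0.3,0.3,0,0,0],[0.3,0.3,0,0,0],[0.2,0.3,0,0,0],[0,0,0,0,0]],
  ],
)

```text
clock: 11.85
tool_pos: [0.6298, -0.1412, -0.0231]
orientation: [180.0, -0.0, 0.0]
force: [-0.3, -4.3, 4.9]
opening: 0.0003
gripper_force: 2.6
```

Emit:
step_arm(
  moves=[
    [[0,-2,2,0,0],[-2,-1,4,0,0],[-3.9,2.3,0,0,0],[-3.9,2.3,0,0,0],[-3.9,2.3,0,0,0],[0,0,0,0,0]],
  ],
)

```text
clock: 12.45
tool_pos: [0.4864, -0.1002, 0.0359]
orientation: [-179.9, 0.2, 0.0]
force: [1.2, -0.1, 0.6]
opening: 0.0005
gripper_force: 0.0
```

```bash
python3 - <<'E'
from h import *
where("w10"); where(None,"side"); where(None,"scene")
E
```

```text
wrist t 12.45 tcp [ 486.4 -100.2   35.9] F [ 1.2 -0.1  0.6] px 25376 rect [597.4, -54.8, 119.3, 79.8, 79.0]
side t 12.5 tcp [ 489.9 -100.6   36.6] F [ 0.5 -0.2  0.4] px 1024 rect [605.9, -55.5, 125.1, 101.3, 78.9]
scene t 12.55 tcp [ 491.9 -101.    36.8] F [ 0.7 -0.6  1. ] px 883 rect [609.2, -62.3, 122.5, 101.3, 79.3]
```

Emit:
step_arm(
  moves=[
    [[3.5,3.2,0,0,0],[0,0,-3,0,0],[0,0,-3,0,0],[0,0,0,0,0],[0.6,-0.3,0,0,0],[0.5,-0.3,0,0,0],[0.3,-0.3,0,0,0],[0.2,-0.3,0,0,0],[0.2,-0.3,0,0,0],[0,0,0,0,0]],
  ],
)

```text
clock: 13.6
tool_pos: [0.5456, -0.0853, -0.0232]
orientation: [180.0, -0.0, -0.0]
force: [-1.7, -1.1, 0.0]
opening: 0.0003
gripper_force: 0.5
```

```bash
python3 - <<'E'
from h import *
where("w11"); where(None,"side")
E
```

```text
wrist t 13.6 tcp [545.6 -85.3 -23.2] F [-1.7 -1.1  0. ] px 62403 rect [611.7, -59.4, 119.0, 98.7, 84.4]
side t 13.65 tcp [545.6 -85.2 -23.2] F [-0.6  0.7  1.3] px 751 rect [610.0, -57.8, 126.2, 101.4, 84.4]
```

Emit:
step_arm(
  moves=[
    [[0.2,-0.3,0,0,0],[0.25,-0.3,0,0,0],[0.25,-0.3,0,0,0],[0.25,-0.2,0,0,0],[0,0,0,0,0]],
  ],
)

```text
clock: 14.2
tool_pos: [0.5549, -0.0963, -0.0237]
orientation: [180.0, 0.0, 0.0]
force: [-1.9, -1.6, 0.5]
opening: 0.0004
gripper_force: 0.9
```

```bash
python3 - <<'E'
from h import *
where("w12"); where(None,"side")
E
```

```text
wrist t 14.2 tcp [554.9 -96.3 -23.7] F [-1.9 -1.6  0.5] px 61075 rect [616.0, -62.5, 99.6, 119.0, 0.5]
side t 14.25 tcp [554.9 -96.3 -23.7] F [-1.7 -1.8 -0.4] px 741 rect [615.1, -60.4, 100.3, 127.4, 0.8]
```

Emit:
step_arm(
  moves=[
    [[-2,0,1,0,0],[0,0.6,4.4,0,0],[0,0.6,4.4,0,0],[0,0.6,4.4,0,0],[0,0.6,4.4,0,0],[0,0.6,4.4,0,0],[0,0,0,0,0]],
  ],
)

```text
clock: 15.0
tool_pos: [0.5393, -0.0652, 0.2138]
orientation: [-180.0, -0.8, 0.1]
force: [0.6, -0.4, -0.4]
opening: 0.0009
gripper_force: 0.0
```

```bash
cat > fin.py <<'E'
import sys
from h import *
o=ctrl.get_obs(); c=cam("wrist"); p,d=viewer.snapshot("wrist"); X=cloud(c,d)
print(o["clock"],(o["tool_pos"]*1000).round(1))
cv2.imwrite(f"pics/{sys.argv[1]}.png",p)
k,s,n=fitfence(p,d); print("face x",np.polyval(k,-.0655)*1000,"yaw",-np.degrees(np.arctan(k[0])),s,n)
m=((X[...,2]>.040)&(X[...,2]<.050)&(X[...,0]>.5)&(X[...,0]<.722)&(abs(X[...,1]+.07)<.1)&(d>0)).astype(np.uint8)
k_,L,s,_=cv2.connectedComponentsWithStats(m); i=1+np.argmax(s[1:,4]); v,u=np.nonzero(L==i)
print("block",rect(plane(c,np.c_[u,v],.044)),s[i,4])
# fence top: ends
m=(X[...,2]>.032)&(X[...,2]<.0385)&(X[...,0]>.7)&(X[...,0]<.731)&(abs(X[...,1]+.065)<.09)&(d>0)
v,u=np.nonzero(m); P=plane(c,np.c_[u,v],.036)
a=[];b=[]
for r in np.unique(v):
    q=P[v==r,1]
    if len(q)>60: a.append(q.min());b.append(q.max())
print("fence ends",np.median(a)*1000,np.median(b)*1000,"mid",(np.median(a)+np.median(b))*500, "top x",P[:,0].min()*1000,P[:,0].max()*1000)
E
python3 fin.py w13
```

```text
15.0 [539.3 -65.2 213.8]
face x 709.5946501154355 yaw 0.3355051603535298 0.0017094014781958743 554
block [616.9, -61.9, 99.4, 119.5, 0.5] 8356
fence ends -126.71496398249721 -8.409730851575647 mid -67.56234741703643 top x 710.5732453954979 731.5538639208812
```

View pics/w13.png

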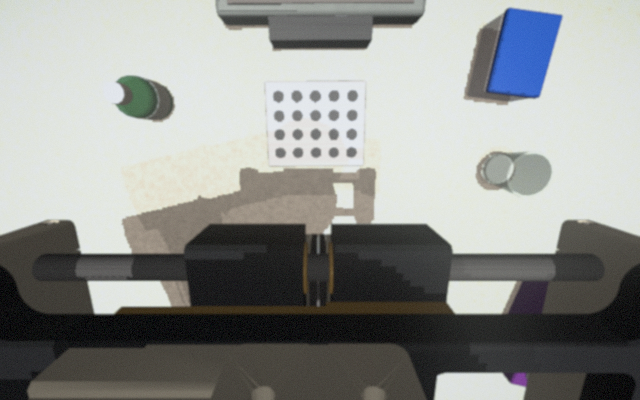

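The wrist view shows the block square at u 265–366, v 80–166. The fence is at u 270–372, v 12–47, so the block sits about 6 mm too far to +y. I'll turn the tool 90° so the gripper body clears the bottle, then nudge the +y end.

Emit:
step_arm(
  moves=[
    [[0.8,0.9,-1.5,-0.143,0],[0.8,0.9,-1.5,-0.143,0],[0.8,0.9,-1.5,-0.143,0],[0.8,0.9,-1.5,-0.143,0],[0.8,0.9,-1.5,-0.143,0],[0.8,0.9,-1.5,-0.143,0],[0.8,0.9,-1.5,-0.143,0],[0.8,0.9,-1.5,-0.143,0],[0.8,0.9,-1.5,-0.143,0],[0.6,0.9,-1.5,-0.143,0]],
  ],
)

```text
clock: 16.05
tool_pos: [0.6129, 0.0244, 0.0546]
orientation: [180.0, -0.0, -82.3]
force: [-0.1, -0.1, -0.2]
opening: 0.0009
gripper_force: 0.0
```

Emit:
step_arm(
  moves=[
    [[0,0.2,-2,-0.141,0],[0,0,-2,0,0],[0,0,-2,0,0],[0,0,-2,0,0],[0,0,0,0,0]],
  ],
)

```text
clock: 16.55
tool_pos: [0.6102, 0.0254, -0.0272]
orientation: [179.7, -0.1, -90.0]
force: [-0.2, 0.7, 1.0]
opening: 0.0006
gripper_force: 0.0
```

Emit:
step_arm(
  moves=[
    [[0,-0.7,0,0,0],[0,-0.6,0,0,0],[0,-0.3,0,0,0],[0,-0.3,0,0,0],[0,-0.3,0,0,0],[0,0,0,0,0]],
  ],
)

```text
clock: 17.15
tool_pos: [0.6138, 0.0044, -0.0227]
orientation: [-179.9, 0.0, -90.0]
force: [0.1, 2.4, 0.9]
opening: 0.0005
gripper_force: 1.1
```

```bash
python3 - <<'E'
from h import *
where("w14"); where(None,"side")
E
```

```text
wrist t 17.15 tcp [613.8   4.4 -22.7] F [0.1 2.4 0.9] px 52506 rect [616.3, -59.6, 98.8, 105.3, 0.0]
side t 17.2 tcp [613.6   4.3 -22.8] F [1.4 1.7 1.2] px 27 rect [612.8, 10.9, 9.4, 35.2, 88.3]
```

Emit:
step_arm(
  moves=[
    [[0,-0.15,0,0,0],[0,-0.1,0,0,0],[0,0,0,0,0],[0,2,2,0,0],[-0.5,0,4,0.143,0],[-1,-1,4,0.143,0],[-1,-1,4,0.143,0],[-1,-1,3,0.143,0],[-1,-1,3,0.143,0],[-1,-1,3,0.143,0]],
  ],
)

```text
clock: 18.25
tool_pos: [0.5564, -0.0292, 0.2075]
orientation: [179.9, 0.0, -40.5]
force: [0.0, 0.0, -0.3]
opening: 0.0001
gripper_force: 0.0
```

Emit:
step_arm(
  moves=[
    [[-1,-1,0,0.143,6],[-1,-1,0,0.143,6],[-1,-1,0,0.143,6],[0,-1,0,0.143,6],[0,-1,0,0.143,6],[0,0,0,0,6]],
  ],
)

```text
clock: 18.85
tool_pos: [0.5269, -0.0794, 0.2061]
orientation: [180.0, 0.1, 0.2]
force: [0.5, -0.1, -0.9]
opening: 0.043
gripper_force: 0.0
```

```bash
python3 fin.py w15; python3 - <<'E'
from h import *
where(None,"side"); print(ctrl.get_obs()["orientation"],ctrl.get_obs()["opening"])
E
```

```text
18.85 [526.9 -79.4 206.1]
face x 712.3572965353384 yaw -0.0028478849497878237 0.0002583701159650082 663
block [616.7, -68.9, 99.3, 119.7, 0.2] 9108
fence ends -127.11678680054875 -8.322461930011848 mid -67.7196243652803 top x 710.8917390316161 731.7061241414782
side t 18.9 tcp [527.1 -78.9 206.1] F [-0.1  0.4 -0.6] px 988 rect [615.0, -68.3, 100.4, 125.2, 0.1]
[ 1.79990773e+02  4.35587784e-02 -1.74593837e-01] 0.05100357857560276
```

Emit:
step_arm(
  moves=[
    [[0.6,0.5,-4,0,6],[0.7,0.5,-4,0,6],[0,0,-4,0,6],[0,0,-4,0,6],[0,0,-3,0,6],[0,0,-2,0,6],[0,0,0,0,6]],
  ],
)

```text
clock: 19.65
tool_pos: [0.5382, -0.0683, -0.0066]
orientation: [179.9, 0.3, -0.1]
force: [-0.5, -0.1, -0.1]
opening: 0.06
gripper_force: 0.0
```

```bash
python3 - <<'E'
from h import *
o=ctrl.get_obs(); t=o["tool_pos"]; print(o["clock"],(t*1000).round(1),o["opening"],o["force"].round(1))
for n in ("scene","side"):
    p,d=viewer.snapshot(n); X=cloud(cam(n),d)
    m=(abs(X[...,0]-t[0])<.02)&(abs(X[...,1]-t[1])<.08)&(X[...,2]>.006)&(X[...,2]<.09)&(d>0)
    P=X[m]*1000
    for z in range(4,70,8):
        Q=P[(P[:,2]>z)&(P[:,2]<=z+8)]
        if len(Q): print(n,z,len(Q),Q.min(0).round(),Q.max(0).round())
E
```

```text
19.65 [538.2 -68.3  -6.6] 0.06004965875306274 [-0.5 -0.1 -0.1]
scene 28 12 [ 529. -117.   29.] [551. -30.  36.]
scene 36 30 [ 529. -119.   36.] [552. -27.  44.]
scene 44 26 [ 533. -119.   44.] [552. -28.  52.]
scene 52 22 [ 539. -115.   53.] [552. -28.  60.]
scene 60 11 [ 546. -114.   61.] [551. -23.  68.]
scene 68 13 [ 533. -115.   68.] [553. -24.  76.]
side 4 3 [520. -62.   6.] [542.  10.   7.]
side 36 11 [529. -28.  37.] [550. -23.  42.]
side 44 16 [530. -27.  44.] [550. -22.  52.]
side 52 6 [529. -23.  52.] [549. -22.  56.]
```

Emit:
step_arm(
  moves=[
    [[0,0,-1.7,0.006,6],[0,0,0,0,6],[0.8,0,0,0,6],[0.6,0,0,0,6],[0.5,0,0,0,6],[0.5,0,0,0,6],[0.5,0,0,0,6],[0.5,0,0,0,6],[0,0,0,0,6]],
  ],
)

```text
clock: 20.65
tool_pos: [0.5747, -0.0687, -0.0202]
orientation: [180.0, 0.1, 0.4]
force: [-2.9, -1.0, 0.7]
opening: 0.0602
gripper_force: 1.5
```

```bash
python3 - <<'E'
from h import *
where("w16"); where(None,"side")
E
```

```text
wrist t 20.65 tcp [574.7 -68.7 -20.2] F [-2.9 -1.   0.7] px 61285 rect [635.3, -69.3, 100.9, 118.7, 0.4]
side t 20.7 tcp [574.7 -68.6 -20.3] F [-2.1 -0.8  1.6] px 599 rect [635.9, -68.4, 99.0, 125.4, 1.0]
```

Emit:
step_arm(
  moves=[
    [[0.4,0,0,0,6],[0.4,0,0,0,6],[0.4,0,0,0,6],[0.4,0,0,0,6],[0.4,0,0,0,6],[0.3,0,0,0,6],[0,0,0,0,6]],
  ],
)

```text
clock: 21.45
tool_pos: [0.5973, -0.0685, -0.0205]
orientation: [180.0, 0.1, 0.5]
force: [-4.6, -0.4, 3.2]
opening: 0.0604
gripper_force: 2.4
```

```bash
python3 - <<'E'
from h import *
where("w17"); where(None,"side")
E
```

```text
wrist t 21.45 tcp [597.3 -68.5 -20.5] F [-4.6 -0.4  3.2] px 61624 rect [657.9, -69.1, 100.7, 118.7, 0.5]
side t 21.5 tcp [597.2 -68.5 -20.5] F [-4.5 -1.4  3. ] px 587 rect [658.9, -67.3, 102.3, 127.7, 3.7]
```

Emit:
step_arm(
  moves=[
    [[0.2,0,0,0,6],[0.1,0,0,0,6],[0,0,0,0,6]],
  ],
)

```text
clock: 21.85
tool_pos: [0.5997, -0.0684, -0.0207]
orientation: [180.0, 0.1, 0.5]
force: [-7.1, 0.2, 3.2]
opening: 0.0598
gripper_force: 3.3
```

Emit:
step_arm(
  moves=[
    [[0.1,0,0,0,6],[0,0,0,0,6]],
  ],
)

```text
clock: 22.05
tool_pos: [0.5996, -0.0685, -0.0208]
orientation: [180.0, 0.2, 0.4]
force: [-9.5, 0.1, 5.7]
opening: 0.0602
gripper_force: 4.7
```

Emit:
step_arm(
  moves=[
    [[0.1,0,0,0,6],[0,0,0,0,6]],
  ],
)

```text
clock: 22.25
tool_pos: [0.5995, -0.0686, -0.021]
orientation: [180.0, 0.3, 0.4]
force: [-12.1, 2.0, 8.5]
opening: 0.0598
gripper_force: 6.1
```

Emit:
step_arm(
  moves=[
    [[-1,0,0,0,6],[-2,0,1,0,6],[-2,0,4,0,6],[-1,0,4,0,6],[0,0,4,0,6],[0,0,4,0,6],[0,0,4,0,6],[0,0,0,0,6]],
  ],
)

```text
clock: 23.05
tool_pos: [0.5473, -0.068, 0.1963]
orientation: [-180.0, -0.8, 0.5]
force: [1.1, 0.6, -0.7]
opening: 0.0599
gripper_force: 0.0
```

```bash
python3 fin.py w18; python3 - <<'E'
from h import *
where(None,"side"); where(None,"scene")
E
```

```text
23.05 [547.3 -68.  196.3]
side t 23.1 tcp [545.7 -67.8 193.1] F [ 0.4  0.3 -0.9] px 981 rect [661.8, -67.5, 104.0, 126.5, 0.3]
scene t 23.15 tcp [544.1 -67.9 190.9] F [ 0.4 -0.2 -0.9] px 954 rect [663.9, -74.0, 121.6, 101.5, 89.8]Traceback (most recent call last):
  File "fin.py", line 6, in <module>
    k,s,n=fitfence(p,d); print("face x",np.polyval(k,-.0655)*1000,"yaw",-np.degrees(np.arctan(k[0])),s,n)
          ~~~~~~~~^^^^^
  File "h.py", line 33, in fitfence
    P=X[m]; k=np.polyfit(P[:,1],P[:,0],1); r=P[:,0]-np.polyval(k,P[:,1]); return k,r.std(),m.sum()
              ~~~~~~~~~~^^^^^^^^^^^^^^^^^
    raise TypeError("expected non-empty vector for x")
TypeError: expected non-empty vector for x
```

View pics/w18.png

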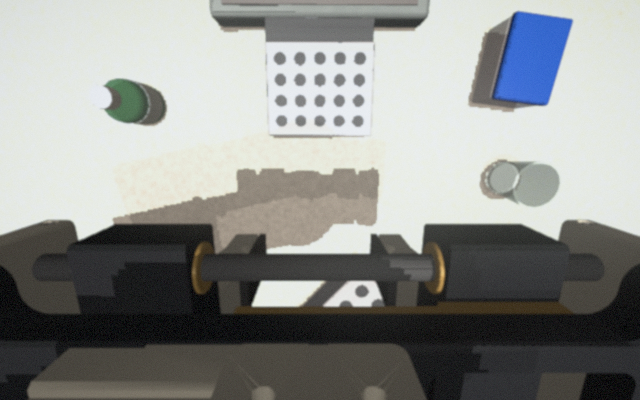

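The block (u 266–374, v 40–136) lies against the fence (u 265–375, v 17–40), with ends matching to about a pixel. I'll put numbers on it.

```bash
sed -i 's/^k,s,n=fitfence.*$//' fin.py; python3 fin.py w19; python3 - <<'E'
from h import *
c=cam("wrist"); p,d=viewer.snapshot("wrist"); X=cloud(c,d)
for lo,hi,x0,x1,z in ((.040,.050,.62,.705,.044),(.032,.0385,.715,.729,.036)):
    m=(X[...,2]>lo)&(X[...,2]<hi)&(X[...,0]>x0)&(X[...,0]<x1)&(abs(X[...,1]+.067)<.09)&(d>0); v,u=np.nonzero(m); P=plane(c,np.c_[u,v],z)*1000
    r=[(v_,P[v==v_,1].min(),P[v==v_,1].max(),P[v==v_,0].mean()) for v_ in np.unique(v) if (v==v_).sum()>60]; r=np.array(r)
    print(r[:,1:3].mean(0),r[:,1:3].mean())
# gap: profile along x
v=np.arange(20,60,2); print([(int(a),(X[a,320]*1000).round().astype(int).tolist()) for a in v])
print(blobs("wrist",p,d,.05,.095,(.2,1.1,-.5,.5),300))
E
```

```text
23.2 [543.1 -68.  189.5]
block [661.4, -68.8, 98.9, 119.4, 0.5] 10662
fence ends -126.97573268091448 -8.214167021997655 mid -67.59494985145606 top x 713.6731026275778 731.5446860949633
[-127.94215526   -9.57928543] -68.76072034757128
[-126.57329809   -8.26012623] -67.41671216032867
[(20, [724, -69, 36]), (22, [722, -69, 37]), (24, [720, -69, 36]), (26, [719, -69, 36]), (28, [717, -69, 36]), (30, [715, -69, 36]), (32, [711, -69, 43]), (34, [708, -69, 46]), (36, [706, -70, 46]), (38, [705, -70, 44]), (40, [703, -70, 46]), (42, [701, -70, 45]), (44, [699, -70, 46]), (46, [697, -70, 45]), (48, [695, -70, 45]), (50, [693, -70, 45]), (52, [691, -70, 46]), (54, [689, -70, 45]), (56, [688, -70, 45]), (58, [686, -70, 44])]
[(np.int32(5679), 54.9, [692.2, -293.1, 64.2, 86.7, 83.1], (538, 47), [200, 103, 57]), (np.int32(1875), 62.4, [649.2, 146.8, 56.6, 45.1, 53.3], (110, 91), [125, 142, 121]), (np.int32(1254), 60.7, [560.2, -317.2, 64.0, 55.8, 65.3], (541, 179), [169, 177, 170]), (np.int32(1260), 58.4, [413.2, -110.7, 33.6, 83.7, 0.5], (353, 294), [184, 186, 186])]
```

```bash
python3 -c "
from plant import close_job
print(close_job())"
```

```text
the job is handed in; nothing more can be done
None
```

The block is docked: one long side is flush against the steel fence, its ends are level to about 1 mm, and it was turned square before it touched the reader. The bottle, tip box and beaker are where they were, and the job was handed in at about 23 s.

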